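# Pass the slide box through the flap of a UV chamber

### The arm

A 6-joint arm with a two-finger parallel gripper is mounted at the origin on a cart in front of the work surface, level with it; the furniture and walls round the work are solid. World frame = base frame: x ahead of the robot, y to its left, z up, the work surface at z = 0. Lengths are in m, angles in degrees, forces in N, time in s.
With the tool pointing down it reaches from about 0.4 to 0.825 m from the base axis. Payload 7 kg.
Tool frame: the origin (TCP) lies at the centre of the arm's flange, where the gripper is bolted on; the fingertips stand 178 mm ahead of it and the grasp point (between the pads) lies 159 mm ahead of it (r.tips_ahead is the z of the fingertips in the tool frame, in m); z points along the fingers, y is the line along which they close (so a half turn about z gives the same grasp; the last joint's range is limited). The gripper opens to 88 mm and grips with 3 to 60 N. Pads are 19 mm wide; open, the fingers measure 130 mm over their backs; the gripper's body (78 mm by 193 mm) begins 47 mm behind the grasp point.
Start: joints at [-56.717, 20.546, 0.682, 0, -70.136, -16.507], TCP at [0.195, -0.646, 0.405] pointing down, gripper open.
Joint ranges: [-176.03, 176.03], [-82.01, 121.73], [-58.28, 71.71], [-173.87, 95.51], [-174.79, -0.11], [-173.66, 173.66]. Speed limits (degrees/s): [136.94, 136.94, 172.46, 180, 180, 180].

### API

Orientations are given as [roll, pitch, yaw] about the fixed x, y, z axes, in that order (R = Rz(yaw) Ry(pitch) Rx(roll)).
In Python, from plant import r gives the robot as it stands. The module is installed in compiled form; this text tells all that it offers.
- The arm moves only by the shell command python3 -m pendant 'ROWS' [FORCE]. ROWS is JSON, a list that holds one entry, the list of rows, each a list of 7 numbers: the shift along the tool's x, y, z in m, then the turn, a rotation vector about the tool's x, y, z in degrees, then the gripper command: -1 is shut, 1 is fully open, values between are in proportion. A call has 1 to 5 rows; each row is the pose to reach, as a shift and turn from the pose commanded when the call began, along the tool's axes at that moment; what a row does not reach only later rows make up. A row lasts 1/10 s, in which the tool goes at most 50 mm and 8.59 degrees, less where a joint would pass 70% of its speed; a pose out of reach is approached as far as the arm can. A call with a gripper value outside its range is refused whole. The fingers move at their own pace and stop on an object; FORCE is the grip in N (left out, the last holds). Time passes only in rows, so rows that repeat a pose let the fingers close. It gives the time, the measured TCP pose, the force, the opening and the grip force at its end, in the units of the state.
- r.get_state(): the state, without advancing time (a new reading comes with each control period).
- r.capture(name): name is "side" or "top" or "wrist"; returns the picture (400x640x3 uint8, red, green, blue); there is no depth.
- r.camera_params(name): a dict with "fx", "fy", "cx", "cy" (pixels), "R" (3x3) and "t" (3): a world point X has camera coordinates R X + t. Camera axes: x right, y down, z forward; pixel columns grow to the right and rows downward; lengths in m; the calibration is good to about 2 mm. A picture is of the moment at which its call begins: read the wrist's pose just before it. camera_params takes no time and is no camera call; for the wrist camera it gives the pose at the moment of the call.
- r.close_job(): hands the job in; it is judged then, once.
The state is a dict: "time_s": time; "joints": joint angles; "qd": joint speeds; "joint_torque": joint torques, N m; "tcp_pos": TCP position; "eef_rot": TCP orientation; "contact_force": force on the tool from outside, world axes, zero at the start; "moment": the same for the moment, N m; "gripper_width": finger opening in m; "gripper_force": force on a finger pad.
Only numpy, scipy, OpenCV 4.12 (cv2) and the standard library are available. Lean on these libraries where they do the work, as an engineer would, in place of code of your own. Each camera call takes 0.05 s, during which the arm holds its last target. There are 200 camera calls.

### The job

Put the flat lidded slide box on the infeed sill of the UV chamber, between the guide rods, then use the pusher to slide it through the hinged flap until it is completely inside. Draw the pusher out again so that the flap falls fully shut, and stand the pusher back on the bench, clear of the chamber. Keep the gripper off the flap and leave the flask, the timer and the roll stack alone.

Things in the scene. Friction and masses are not known exactly. Their poses are not given: they have to be found in the camera images.
- uv_chamber: fixed UV chamber, 325 x 146 x 113 mm high: white frame, amber clear panels, bare metal infeed sill in front. Origin on the bench (z = 0) under the doorway; x points level along the lane into the chamber, z up. Deck (sill and chamber floor) 15 mm above the bench; the sill starts at x = -127 mm. Doorway 104 mm wide, 77 high above the deck. Inside, the floor is flat to the back wall at x = 152 mm
- sill (a point): point on the deck surface in the middle of the sill, 75 mm in front of the doorway (chamber x = -75 mm, y = 0). Left and right of the sill run two straight guide rods, tops 10 mm above the deck, 98 mm apart (clear width) from x = -104 mm to the doorway, flaring outward before that
- port (a point): point on the deck surface in the middle of the doorway, in the plane of the closed flap (chamber x = 4 mm)
- flap (a joint): bare metal flap, 110 mm wide, 63 long, hung on an axle 70 mm above the deck; 0 = hanging shut, lower edge 7 mm above the deck; positive = swung into the chamber (at most 1.4 rad). Opens inward only, at well under 1 N, and falls shut by its weight. It rests on whatever is under it: it falls shut behind the 40 mm high box only when the box's rear is 56 mm or more past the flap plane
- slide_box: dark red flat box with a fixed lid, 63 mm (its x) by 88 mm (its y) by 40 mm high, about 120 g; origin at the centre of its underside, z up. It goes through the doorway with its 88 mm side across the lane; it is gripped across its 63 mm side
- pusher: push tool standing on the bench: an 8 mm thick, 34 mm high metal strip on edge along its x, a dark push plate (60 mm wide, 31 high, front face at x = 240 mm) at one end, a black upright grip at the other, with a foot 46 x 50 x 6 mm under the grip. Strip, plate and foot share one flat underside. Origin on it below the grip; x points to the push plate, z up; centre of mass about 85 mm ahead of the grip
- pusher_grip (a point): middle of the pusher's upright grip, 70 mm above its underside (x = 0): the grip is 18 mm thick (across the strip), 36 mm long, and spans 38 to 96 mm above the underside
- pusher_face (a point): centre of the front face of the push plate, 240 mm ahead of the grip and 15 mm above the pusher's underside
- culture_flask: clear square-shouldered flask, 45 x 72 x 138 mm, standing; a bystander; origin at the centre of its underside
- bench_timer: small white timer, 62 x 62 x 21 mm; a bystander; origin at the centre of its underside
- label_tapes: stack of three tape rolls, 60 mm across, 57 mm high; a bystander; origin at the centre of its underside
Mind the look-alikes: they are no part of the job. What is shaped like the slide_box but pink or turquoise is not meant.

How it is judged:
By the outcome, as a careful person would: the job done as asked, in the order asked, and still so for the second after the job is handed in, with the robot touching nothing.
It also fails if it takes over 64 s, if anything falls off the work surface, if the arm or the gripper's body presses on something with over 40 N, if the wrist force passes 120 N, or if a joint passes its speed limit or range.

## Working session

There is one attempt and no reset: what is moved stays moved. The work goes in short steps, Python scripts to look and compute and a shell command to move; the robot and the scene stay as the last step left them, time stands still between calls to the robot, and variables do not carry over. Pictures are saved under pics/ and viewed, at most 10 in all, crops included, and the job is handed in when it is done.

```bash
mkdir -p pics
cat > h.py <<'E'
import numpy as np,cv2,json
from plant import r
def snap(c,n):
    p=r.camera_params(c); im=r.capture(c); cv2.imwrite(f'pics/{n}.png',im[:,:,::-1])
    json.dump({k:np.array(v).tolist() for k,v in p.items()},open(f'pics/{n}.json','w')); return im
def crop(n,x0,y0,x1,y1,s,o):
    im=cv2.imread(f'pics/{n}.png')[y0:y1,x0:x1]; cv2.imwrite(f'pics/{o}.png',cv2.resize(im,None,fx=s,fy=s,interpolation=cv2.INTER_CUBIC))
def w(n,u,v,z):
    p=json.load(open(f'pics/{n}.json')); R=np.array(p['R']);t=np.array(p['t'])
    d=R.T@np.array([(u-p['cx'])/p['fx'],(v-p['cy'])/p['fy'],1]); c=-R.T@t
    return c+d*(z-c[2])/d[2]
def pix(n,X):
    p=json.load(open(f'pics/{n}.json')); q=np.array(p['R'])@np.array(X)+np.array(p['t'])
    return np.array([p['fx']*q[0]/q[2]+p['cx'],p['fy']*q[1]/q[2]+p['cy']])
E
python3 - <<'E'
from h import *
snap('top','top0');snap('side','side0')
a=cv2.imread('pics/top0.png');b=cv2.imread('pics/side0.png')
cv2.imwrite('pics/both.png',cv2.resize(np.vstack([a,b]),(480,600)))
print(r.get_state())
for n in('top0','side0'):
    p=json.load(open(f'pics/{n}.json'));print(n,-np.array(p['R']).T@np.array(p['t']),p['fx'])
E
```

```text
{'time_s': 0.1, 'joints': array([-5.67169104e+01,  2.05874557e+01,  6.39255323e-01, -1.61404545e-02,
       -7.01382356e+01, -1.65077682e+01]), 'qd': array([ 0.07653733, -0.12927002,  0.08127002,  0.09812218, -0.04234926,
        0.06059017]), 'joint_torque': array([-2.03228039e-03, -5.84163094e+01,  2.93750238e+01,  7.01557025e+00,
        1.01719241e-02, -5.94124822e-05]), 'tcp_pos': array([ 0.19476859, -0.64610609,  0.40382157]), 'eef_rot': array([ 1.79912815e+02, -1.00139096e-02, -1.63230166e+02]), 'contact_force': array([-0.34098461, -0.38669474, -0.67184129]), 'moment': array([-0.01038797,  0.07685594,  0.03389306]), 'gripper_force': 0.0, 'gripper_width': 0.08759166701046309}
top0 [0.40924091 0.13122513 1.46724273] 382.2379359146337
side0 [ 0.16119912 -1.54971384  0.9378849 ] 459.73597376522594
```

View pics/top0.png

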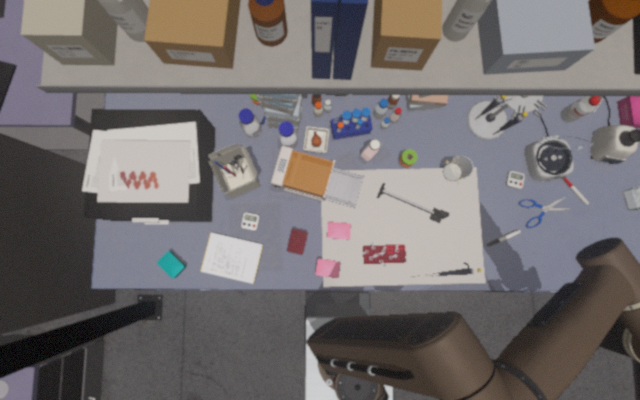

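View pics/side0.png

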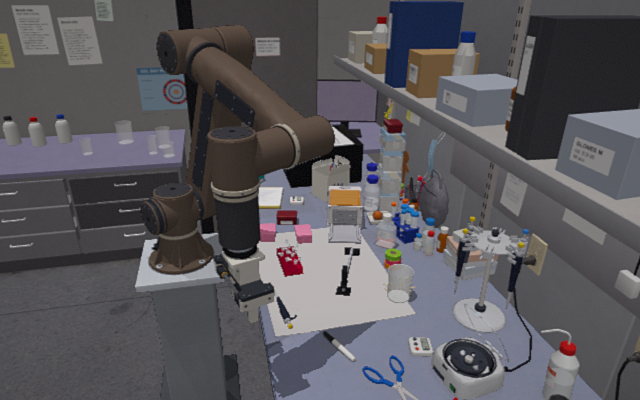

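The candidates for the box are dark red at (297,241), pink at (339,230) and (327,268), and turquoise at (171,263). There is also a red rack at (384,254), which isn't a box. I choose the dark red one. The chamber is at (318,178) with its sill to the right near (345,188). The pusher runs from (381,190) to (442,215).

Run:
```python
from h import *
crop('top0',235,130,455,290,3.6,'c1')
for n,u,v,z in [('box',297,241,.04),('pA',381,190,.03),('pB',440,215,.03),('sill',345,188,.015),('timer',250,221,.02),('flask',316,139,.1)]: print(n,w('top0',u,v,z).round(3))
```

```text
box [0.433 0.192 0.04 ]
pA [ 0.628 -0.125  0.03 ]
pB [ 0.534 -0.346  0.03 ]
sill [0.637 0.011 0.015]
timer [0.508 0.372 0.02 ]
flask [0.806 0.124 0.1  ]
```

View pics/c1.png

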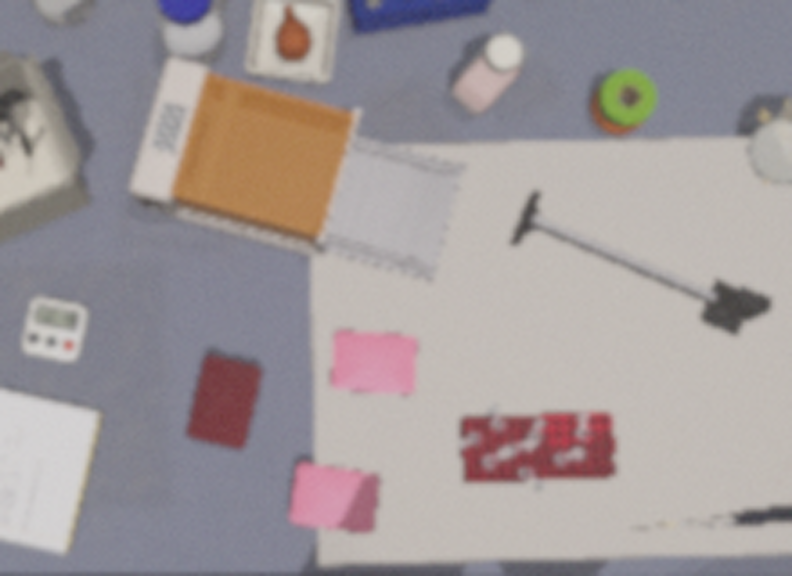

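The crop shows the dark red box with corners (207,350), (262,360), (243,448), (188,437). The pusher's plate is at (525,217), its left end, and the grip is at (738,305). The sill's front edge runs from (463,165) to (433,278), and the front edge of the chamber roof runs from (355,112) to (320,245).

Run:
```python
from h import *
f=lambda a,b,z:w('top0',235+a/3.6,130+b/3.6,z)[:2]
ang=lambda d:np.degrees(np.arctan2(d[1],d[0]))
c=[f(*p,.04) for p in[(207,350),(262,360),(243,448),(188,437)]]
print('box',np.mean(c,0),[np.linalg.norm(c[i]-c[(i+1)%4]) for i in range(4)],'long dir',ang(c[0]-c[3]),ang(c[1]-c[2]),'short',ang(c[0]-c[1]))
s1,s2=f(463,165,.015),f(433,278,.015); a,b=f(355,112,.113),f(320,245,.113); bk1,bk2=f(172,60,.113),f(135,195,.113)
print('sill',s1,s2,np.linalg.norm(s1-s2),'roof',a,b,np.linalg.norm(a-b),'back',bk1,bk2)
print('lane ang',ang((a+b)/2-(s1+s2)/2),ang(a-b)+90,ang(s1-s2)+90, ang(bk1-a),ang(bk2-b))
g=f(735,305,.096);g0=f(735,305,.05);p=f(525,217,.031); print('grip',g,g0,'plate',p,np.linalg.norm(p-g),ang(p-g),'strip',ang(f(540,223,.034)-f(700,290,.034)))
```

```text
box [0.43433593 0.19017301] [np.float64(0.057953257314174084), np.float64(0.09238105868624431), np.float64(0.057724280823082744), np.float64(0.09144292836058035)] long dir -11.653192990259097 -11.782815676730909 short 80.0321049115736
sill [ 0.68532141 -0.06119114] [ 0.56336802 -0.02817234] 0.12634425280442466 roof [0.72007764 0.05970607] [0.58526146 0.09450744] 0.139235543605654 back [0.77245866 0.24417467] [0.63444368 0.2789705 ]
lane ang 76.90724484295347 75.52568285455608 74.85041494229182 74.14777013124412 75.0708822991048
grip [ 0.52932792 -0.3212046 ] [ 0.53335638 -0.3363819 ] plate [ 0.62694665 -0.12397338] 0.2200671922627562 63.66709328598654 strip 67.21371998195569
```

```bash
cat >> h.py <<'E'
from scipy.spatial.transform import Rotation as Ro
def plan(wps,start=None):
    """wps: (x,y,z,yaw) of TCP pointing down; prints the row for each leg and nr of 0.1 s rows it needs"""
    s=r.get_state(); p=np.array(s['tcp_pos']); yaw=s['eef_rot'][2]
    print('at',p.round(4),np.round(s['eef_rot'],2),'t',s['time_s'],'w',round(s['gripper_width'],4),'F',np.round(s['contact_force'],1))
    if start: p=np.array(start[:3]);yaw=start[3]
    for q in wps:
        R=Ro.from_euler('z',yaw,degrees=True).as_matrix()@np.diag([1,-1,-1])
        d=R.T@(np.array(q[:3])-p); dy=(q[3]-yaw+180)%360-180
        print(np.round(d,4).tolist(),'turnz',round(-dy,2),'rows',np.ceil(max(np.linalg.norm(d)/.05,abs(dy)/8.59)))
        p=np.array(q[:3]);yaw=q[3]
E
python3 - <<'E'
from h import *
plan([(.36,-.42,.42,-140),(.50,-.2,.42,-114.7)],(.195,-.646,.405,-163.2))
E
```

```text
at [ 0.1948 -0.6461  0.4038] [ 1.7991e+02 -1.0000e-02 -1.6323e+02] t 0.1 w 0.0876 F [-0.3 -0.4 -0.7]
[-0.2233, 0.1687, -0.015] turnz -23.2 rows 6.0
[-0.2487, 0.0785, 0.0] turnz -25.3 rows 6.0
```

```bash
python3 -m pendant '[[[-0.18,0.135,-0.012,0,0,-23.2,1],[-0.18,0.135,-0.012,0,0,-23.2,1],[-0.18,0.135,-0.012,0,0,-23.2,1],[-0.18,0.135,-0.012,0,0,-23.2,1],[-0.18,0.135,-0.012,0,0,-23.2,1]]]'
python3 - <<'E'
from h import *
plan([(.40,-.33,.42,-125),(.50,-.16,.42,-114.7)])
E
```

```text
time_s: 0.6
tcp_pos: [0.3296, -0.4624, 0.4168]
eef_rot: [-180.0, 0.0, -139.9]
contact_force: [-0.1, -0.2, -0.7]
gripper_width: 0.0876
gripper_force: 0.0
at [ 0.3296 -0.4624  0.4168] [-1.7999e+02  3.0000e-02 -1.3991e+02] t 0.6 w 0.0876 F [-0.1 -0.2 -0.7]
[-0.1391, 0.0559, -0.0032] turnz -14.91 rows 3.0
[-0.1966, 0.0156, 0.0] turnz -10.3 rows 4.0
```

```bash
python3 -m pendant '[[[-0.139,0.056,-0.003,0,0,-15,1],[-0.139,0.056,-0.003,0,0,-15,1],[-0.139,0.056,-0.003,0,0,-15,1]]]' >/dev/null
python3 -m pendant '[[[-0.197,0.015,0,0,0,-10.3,1],[-0.197,0.015,0,0,0,-10.3,1],[-0.197,0.015,0,0,0,-10.3,1],[-0.197,0.015,0,0,0,-10.3,1],[-0.197,0.015,0,0,0,-10.3,1]]]'
python3 - <<'E'
from h import *
snap('wrist','w1')
p=json.load(open('pics/w1.json'));print(-np.array(p['R']).T@np.array(p['t']),np.array(p['R'])[2],p['fx'])
E
```

```text
time_s: 1.4
tcp_pos: [0.5017, -0.1589, 0.4193]
eef_rot: [-180.0, 0.0, -114.5]
contact_force: [-1.2, -0.7, -0.1]
gripper_width: 0.0877
gripper_force: 0.0
[ 0.46935501 -0.2308453   0.39957379] [ 0.1200381   0.26767373 -0.95600294] 318.7311849528257
```

View pics/w1.png

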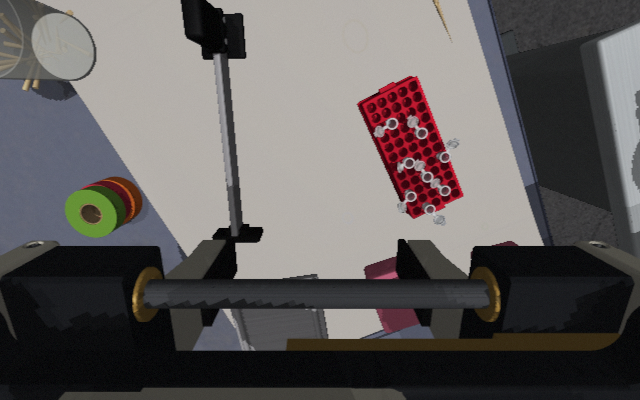

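The wrist view shows the pusher's strip top from (221,58) to (237,232), with the grip at about (200,20) and the plate at (238,234). Next I'll go over the box with a view of the sill.

Run:
```python
from h import *
f=lambda a,b,z:w('w1',a,b,z)[:2]
a,b=f(237,225,.034),f(221.5,60,.034); d=a-b;print(a,b,np.degrees(np.arctan2(d[1],d[0])),'face~',f(238,236,.031), 'foot edge',f(245,12,.006),f(246,57,.006),'grip top',f(190,0,.096),f(212,0,.096))
plan([(.48,-.06,.42,-78),(.46,.04,.42,-40),(.44,.14,.42,-11.7)])
```

```text
[ 0.61667271 -0.13985527] [ 0.5420284  -0.31108035] 66.44555881664651 face~ [ 0.62381709 -0.12559777] foot edge [ 0.50040335 -0.3489041 ] [ 0.52074424 -0.3084888 ] grip top [ 0.53091175 -0.34869969] [ 0.51419285 -0.34111908]
at [ 0.5006 -0.1605  0.4192] [ 1.7996e+02 -1.0000e-02 -1.1448e+02] t 1.45 w 0.0878 F [-0.8 -0.5  0.1]
[-0.0829, 0.0604, -0.0008] turnz -36.48 rows 5.0
[-0.102, -0.0012, 0.0] turnz -38 rows 5.0
[-0.0796, -0.0637, 0.0] turnz -28.3 rows 4.0
```

```bash
python3 -m pendant '[[[-0.083,0.06,0,0,0,-36.5,1],[-0.083,0.06,0,0,0,-36.5,1],[-0.083,0.06,0,0,0,-36.5,1],[-0.083,0.06,0,0,0,-36.5,1],[-0.083,0.06,0,0,0,-36.5,1]]]' >/dev/null
python3 -m pendant '[[[-0.102,-0.001,0,0,0,-38,1],[-0.102,-0.001,0,0,0,-38,1],[-0.102,-0.001,0,0,0,-38,1],[-0.102,-0.001,0,0,0,-38,1],[-0.102,-0.001,0,0,0,-38,1]]]' >/dev/null
python3 -m pendant '[[[-0.08,-0.064,0,0,0,-28.3,1],[-0.08,-0.064,0,0,0,-28.3,1],[-0.08,-0.064,0,0,0,-28.3,1],[-0.08,-0.064,0,0,0,-28.3,1],[-0.08,-0.064,0,0,0,-28.3,1]]]'
python3 - <<'E'
from h import *
snap('wrist','w2')
E
```

```text
time_s: 2.95
tcp_pos: [0.4399, 0.1377, 0.4195]
eef_rot: [180.0, 0.0, -11.9]
contact_force: [-0.3, 0.2, 0.1]
gripper_width: 0.0876
gripper_force: 0.0
```

View pics/w2.png

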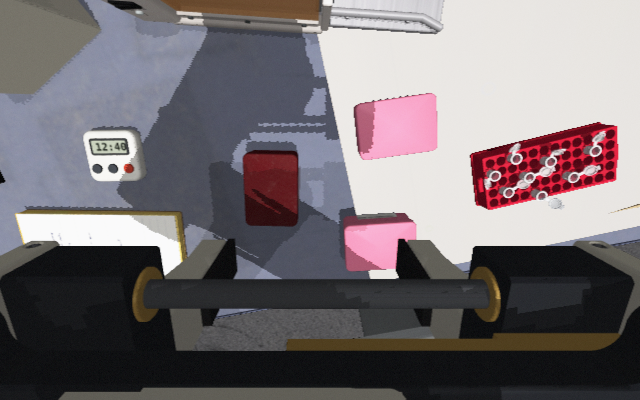

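The dark red box spans u 244–298 and v 152–225 and lines up with the tool. The nearest pink box starts at u=344, so the fingers clear it. The sill edge is at the top, with its corner at (442,30).

Run:
```python
from h import *
im=cv2.imread('pics/w2.png').astype(int); m=((im[...,2]>1.8*im[...,1])&(im[...,2]>40)).astype(np.uint8); m[:,:235]=0;m[:,310:]=0;m[:140]=0;m[235:]=0
m=cv2.morphologyEx(m,cv2.MORPH_OPEN,np.ones((5,5)));pts=np.argwhere(m)[:,::-1].astype(np.float32);print(cv2.boundingRect(m),cv2.minAreaRect(pts))
# fit x,y,yaw of box silhouette (hull of 8 projected corners) to mask
from scipy.optimize import minimize
def c(q):
    a=np.radians(q[2]);X=[]
    for z in(0.002,.04):
        for sx in(-.0315,.0315):
            for sy in(-.044,.044): X.append(pix('w2',[q[0]+np.cos(a)*sx-np.sin(a)*sy,q[1]+np.sin(a)*sx+np.cos(a)*sy,z]))
    h=cv2.convexHull(np.float32(X));g=np.zeros(m.shape,np.uint8);cv2.fillConvexPoly(g,np.round(h*16).astype(int),1,shift=4);return (g!=m).sum()
o=minimize(c,[.434,.19,78.3],method='Nelder-Mead',options=dict(initial_simplex=[[.434,.19,78.3],[.444,.19,78.3],[.434,.2,78.3],[.434,.19,84]]));print(o.x,o.fun,m.sum())
x,y,a=o.x
plan([(x,y,.25,a-90),(x,y,.028+.159,a-90)])
print(w('w2',442,30,.015))
```

```text
(243, 153, 55, 73) ((270.0, 189.0), (72.0, 54.0), 90.0)
[ 0.4287278   0.1971371  77.09323907] 531.0 3842
at [0.44   0.1375 0.4195] [ 1.7998e+02  2.0000e-02 -1.2030e+01] t 3.0 w 0.0878 F [-0.9  0.8  0.3]
[-0.0235, -0.056, 0.1695] turnz 0.87 rows 4.0
[0.0, 0.0, 0.063] turnz -0.0 rows 2.0
[ 0.56329722 -0.02738017  0.015     ]
```

Run:
```python
from h import *
for q in [(.4287,.1971,77.1),(.434,.190,78)]:
  for z in(0,.04):
    a=np.radians(q[2]);print(q,z,[pix('w2',[q[0]+np.cos(a)*sx-np.sin(a)*sy,q[1]+np.sin(a)*sx+np.cos(a)*sy,z]).round().tolist() for sx,sy in((-.0315,-.044),(-.0315,.044),(.0315,.044),(.0315,-.044))])
im=cv2.imread('pics/w2.png');print(im[140:235:3,271].tolist());print(w('w2',244,190,.04),w('w2',298,190,.04),w('w2',271,225,.04),w('w2',271,153,.04))
```

```text
(0.4287, 0.1971, 77.1) 0 [[298.0, 152.0], [297.0, 218.0], [250.0, 217.0], [247.0, 151.0]]
(0.4287, 0.1971, 77.1) 0.04 [[296.0, 157.0], [296.0, 229.0], [244.0, 228.0], [240.0, 156.0]]
(0.434, 0.19, 78) 0 [[302.0, 146.0], [302.0, 213.0], [255.0, 213.0], [251.0, 146.0]]
(0.434, 0.19, 78) 0.04 [[300.0, 151.0], [301.0, 224.0], [249.0, 224.0], [244.0, 151.0]]
[[166, 144, 137], [97, 84, 81], [98, 84, 82], [93, 81, 79], [14, 11, 37], [36, 34, 107], [40, 36, 111], [43, 40, 114], [37, 34, 113], [34, 31, 110], [31, 25, 94], [26, 22, 88], [33, 31, 95], [29, 24, 92], [35, 33, 96], [38, 35, 97], [41, 37, 98], [32, 30, 96], [29, 25, 93], [31, 29, 94], [16, 14, 45], [10, 7, 42], [17, 15, 51], [18, 16, 47], [16, 13, 44], [18, 17, 46], [15, 14, 45], [17, 16, 46], [16, 14, 44], [76, 65, 63], [77, 66, 63], [78, 68, 63]]
[0.43941555 0.22428029 0.04      ] [0.42644009 0.16248566 0.04      ] [0.39036334 0.2041839  0.04      ] [0.47492647 0.18272733 0.04      ]
```

The box's centre is (0.433, 0.193) at yaw 78. The two views agree, and its measured size is 63 x 87 mm.

```bash
python3 - <<'E'
from h import *
plan([(.433,.193,.25,-12),(.433,.193,.187,-12)])
E
python3 -m pendant '[[[-0.018,-0.056,0.17,0,0,0,1],[-0.018,-0.056,0.17,0,0,0,1],[-0.018,-0.056,0.17,0,0,0,1],[-0.018,-0.056,0.17,0,0,0,1],[-0.018,-0.056,0.17,0,0,0,1]]]'
```

```text
at [0.44   0.1375 0.4195] [ 1.7998e+02  2.0000e-02 -1.2030e+01] t 3.0 w 0.0878 F [-0.9  0.8  0.3]
[-0.0184, -0.0528, 0.1695] turnz -0.03 rows 4.0
[0.0, 0.0, 0.063] turnz 0 rows 2.0
time_s: 3.5
tcp_pos: [0.4332, 0.1956, 0.246]
eef_rot: [179.6, 0.2, -12.1]
contact_force: [-0.3, 0.1, 0.2]
gripper_width: 0.0877
gripper_force: 0.0
```

```bash
python3 -m pendant '[[[0,0.003,0.03,0,0,0,1],[0,0.003,0.062,0,0,0,1],[0,0.003,0.062,0,0,0,1]]]'
python3 -m pendant '[[[0,0,0,0,0,0,0.3],[0,0,0,0,0,0,0.3],[0,0,0,0,0,0,0.3],[0,0,0,0,0,0,0.3],[0,0,0,0,0,0,0.3]]]' 25
python3 -m pendant '[[[0,0,0,0,0,0,0],[0,0,0,0,0,0,0],[0,0,0,0,0,0,0]]]' 25
python3 -m pendant '[[[0,0,-0.05,0,0,0,0],[0,0,-0.1,0,0,0,0],[0,0,-0.12,0,0,0,0],[0,0,-0.12,0,0,0,0]]]'
python3 - <<'E'
from h import *
snap('wrist','w3')
l=np.radians(75.3);u=np.array([np.cos(l),np.sin(l)]);o=np.array([.655,.078])
p=o-.102*u
plan([(*p,.31,-14.7)]);print(p)
E
```

```text
time_s: 3.8
tcp_pos: [0.433, 0.1921, 0.186]
eef_rot: [179.8, 0.2, -12.1]
contact_force: [0.4, -0.6, 0.1]
gripper_width: 0.0875
gripper_force: 0.0
time_s: 4.3
tcp_pos: [0.4338, 0.1941, 0.189]
eef_rot: [-179.9, -0.1, -11.9]
contact_force: [-2.3, -1.4, 8.6]
gripper_width: 0.0631
gripper_force: 24.9
time_s: 4.6
tcp_pos: [0.4338, 0.1941, 0.1891]
eef_rot: [-179.9, -0.1, -11.9]
contact_force: [-1.2, -1.2, 8.9]
gripper_width: 0.0629
gripper_force: 24.9
time_s: 5.0
tcp_pos: [0.4341, 0.1944, 0.3117]
eef_rot: [-179.6, -0.3, -11.9]
contact_force: [0.4, 0.7, -1.9]
gripper_width: 0.0633
gripper_force: 24.9
at [0.4335 0.1939 0.3096] [-1.7978e+02 -1.2000e-01 -1.1930e+01] t 5.05 w 0.0635 F [-0.7  0.3 -1.8]
[0.2358, 0.1695, -0.0004] turnz 2.77 rows 6.0
[ 0.62911669 -0.02066131]
```

```bash
python3 -m pendant '[[[0.14,0.13,-0.02,0,0,2.8,0],[0.14,0.13,-0.02,0,0,2.8,0],[0.14,0.13,-0.02,0,0,2.8,0],[0.14,0.13,-0.02,0,0,2.8,0],[0.14,0.13,-0.02,0,0,2.8,0]]]'
python3 - <<'E'
from h import *
snap('wrist','w4')
E
```

```text
time_s: 5.55
tcp_pos: [0.5453, 0.0342, 0.3263]
eef_rot: [179.9, 0.1, -15.0]
contact_force: [-0.7, 0.7, -1.5]
gripper_width: 0.0626
gripper_force: 24.9
```

View pics/w4.png

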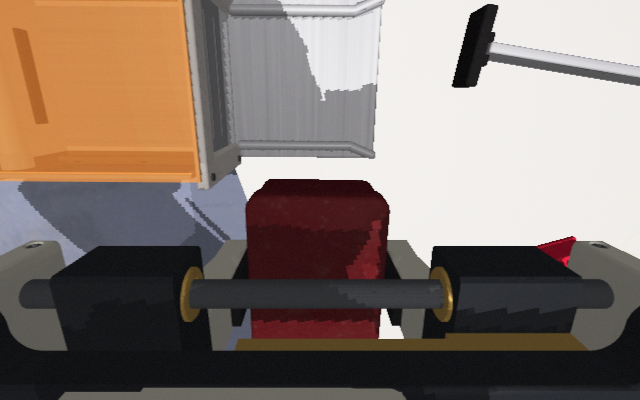

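Sill and rods are clearly visible: the upper rod is near v=12, the lower near v=146, and the sill's front edge runs from (383,0) to (374,158). I'll enlarge this.

```bash
python3 -c "
from h import *
crop('w4',185,0,395,195,3,'c2')"
```

```text
(no output)
```

View pics/c2.png

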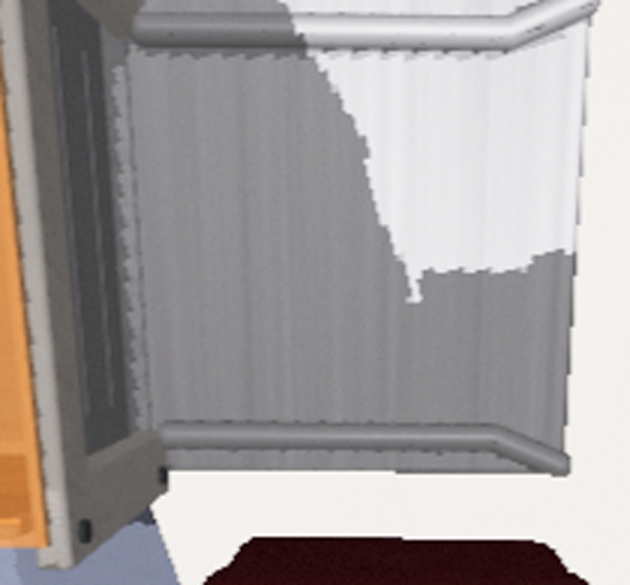

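Run:
```python
from h import *
f=lambda a,b,z:w('w4',185+a/3,b/3,z)[:2]
ang=lambda d:np.degrees(np.arctan2(d[1],d[0]))
z=.02
u1,u2=f(512,46,z),f(145,46,z); l1,l2=f(492,425,z),f(170,424,z)
print('ang',ang(u2-u1),ang(l2-l1),'sep'); 
s1,s2=f(585,20,.015),f(568,450,.015); print('sill ang',ang(s1-s2)+90)
l=np.radians(75.3);u=np.array([np.cos(l),np.sin(l)]);n=np.array([-u[1],u[0]])
for p in (u1,u2,l1,l2,s1,s2,f(140,440,.015),f(112,70,.015)): print(np.round([p@u,p@n],4))
print('o guess',np.array([.655,.078])@u,np.array([.655,.078])@n)
```

```text
ang 75.09400624207672 74.8848724477294 sep
sill ang 75.90294464366055
[ 0.1392 -0.6644]
[ 0.2368 -0.6648]
[ 0.1419 -0.5646]
[ 0.2374 -0.5653]
[ 0.1192 -0.6717]
[ 0.118  -0.5564]
[ 0.248 -0.56 ]
[ 0.2474 -0.6602]
o guess 0.24165833841956613 -0.6137672583905844
```

Run:
```python
from h import *
s=r.get_state();t=s['tcp_pos'];y=np.radians(s['eef_rot'][2]);X=np.array([np.cos(y),np.sin(y)])
zb=t[2]-.188
for z,v in((zb,180),(zb+.04,181),(zb+.04,192)):print(z,(w('w4',317,v,z)[:2]-t[:2])@X)
print(pix('w4',[*(t[:2]+.044*X),zb]),pix('w4',[*(t[:2]+.044*X),zb+.04]))
l=np.radians(75.3);u=np.array([np.cos(l),np.sin(l)]);o=np.array([.6568,.081]);p=o-.102*u;print(p)
plan([(*p,.30,-14.8),(*p,.225,-14.8),(*p,.205,-14.8)])
```

```text
0.1379068353285296 0.04081887116624571
0.1779068353285296 0.050022117876634166
0.1779068353285296 0.04528607869368523
[314.79439634 174.26139367] [314.6069004  194.94667844]
[ 0.63091669 -0.01766131]
at [0.5441 0.0354 0.3259] [ 1.7991e+02  1.4000e-01 -1.4970e+01] t 5.6 w 0.0628 F [-0.7 -0.4 -2.1]
[0.0976, 0.0289, 0.0259] turnz -0.17 rows 3.0
[0.0, 0.0, 0.075] turnz -0.0 rows 2.0
[0.0, 0.0, 0.02] turnz -0.0 rows 1.0
```

```bash
python3 -m pendant '[[[0.099,0.029,0.02,0,0,0,0],[0.099,0.029,0.02,0,0,0,0],[0.099,0.029,0.02,0,0,0,0],[0.099,0.029,0.02,0,0,0,0]]]'
python3 -m pendant '[[[0,0,0.04,0,0,0,0],[0,0,0.08,0,0,0,0],[0,0,0.08,0,0,0,0]]]'
python3 - <<'E'
from h import *
plan([(.631,-.0177,.208,-14.8)])
E
```

```text
time_s: 6.0
tcp_pos: [0.6319, -0.0157, 0.305]
eef_rot: [179.9, 0.2, -14.8]
contact_force: [-1.0, -0.3, -1.3]
gripper_width: 0.0627
gripper_force: 24.9
time_s: 6.3
tcp_pos: [0.6283, -0.0149, 0.2225]
eef_rot: [179.8, 0.5, -14.7]
contact_force: [-0.9, -0.8, -2.4]
gripper_width: 0.0634
gripper_force: 24.9
at [ 0.6283 -0.0149  0.2225] [179.78   0.54 -14.73] t 6.3 w 0.0634 F [-0.9 -0.8 -2.4]
[0.0033, 0.002, 0.0145] turnz 0.07 rows 1.0
```

```bash
python3 -m pendant '[[[0,0.001,0.007,0,0,0,0],[0,0.001,0.014,0,0,0,0],[0,0.001,0.014,0,0,0,0],[0,0.001,0.014,0,0,0,0]]]'
python3 - <<'E'
from h import *
plan([(.631,-.0177,.205,-14.8)])
E
```

```text
time_s: 6.7
tcp_pos: [0.632, -0.0164, 0.2149]
eef_rot: [-180.0, -0.1, -14.7]
contact_force: [-0.5, -0.4, -1.1]
gripper_width: 0.0627
gripper_force: 24.9
at [ 0.632  -0.0164  0.2149] [-1.7996e+02 -9.0000e-02 -1.4710e+01] t 6.7 w 0.0627 F [-0.5 -0.4 -1.1]
[-0.0006, 0.0016, 0.0099] turnz 0.09 rows 1.0
```

```bash
python3 -m pendant '[[[0,0.001,0.004,0,0,0,0],[0,0.001,0.006,0,0,0,0],[0,0.001,0.006,0,0,0,0]]]'
python3 -m pendant '[[[0,0,0.004,0,0,0,0],[0,0,0.004,0,0,0,0]]]'
```

```text
time_s: 7.0
tcp_pos: [0.6313, -0.0177, 0.2074]
eef_rot: [180.0, 0.0, -14.7]
contact_force: [-0.1, -0.0, -1.0]
gripper_width: 0.0629
gripper_force: 24.9
time_s: 7.2
tcp_pos: [0.6318, -0.0175, 0.2039]
eef_rot: [-180.0, -0.0, -14.7]
contact_force: [0.5, -0.4, 0.2]
gripper_width: 0.0631
gripper_force: 24.9
```

```bash
python3 -m pendant '[[[0,0,0.001,0,0,0,0.8],[0,0,0.001,0,0,0,0.8],[0,0,0.001,0,0,0,0.8],[0,0,0.001,0,0,0,0.8]]]'
python3 -m pendant '[[[0,0,-0.03,0,0,0,0.8],[0,0,-0.08,0,0,0,0.8],[0,0,-0.12,0,0,0,0.8],[0,0,-0.14,0,0,0,0.8],[0,0,-0.14,0,0,0,0.8]]]'
python3 - <<'E'
from h import *
plan([(.59,-.15,.35,-50),(.55,-.27,.35,-86),(.53,-.30,.35,-113.5)])
E
```

```text
time_s: 7.6
tcp_pos: [0.6314, -0.0175, 0.2026]
eef_rot: [180.0, 0.0, -14.7]
contact_force: [0.4, -0.6, 0.2]
gripper_width: 0.0784
gripper_force: 0.0
time_s: 8.1
tcp_pos: [0.6323, -0.0174, 0.3469]
eef_rot: [-179.8, -0.4, -14.7]
contact_force: [-0.0, 0.2, -1.3]
gripper_width: 0.0789
gripper_force: 0.0
at [ 0.6323 -0.0174  0.3469] [-179.84   -0.36  -14.7 ] t 8.1 w 0.0789 F [-0.   0.2 -1.3]
[-0.0073, 0.139, -0.0031] turnz 35.3 rows 5.0
[0.0662, 0.1078, 0.0] turnz 36 rows 5.0
[0.0285, 0.022, 0.0] turnz 27.5 rows 4.0
```

```bash
python3 -m pendant '[[[-0.007,0.139,0,0,0,35.3,0.8],[-0.007,0.139,0,0,0,35.3,0.8],[-0.007,0.139,0,0,0,35.3,0.8],[-0.007,0.139,0,0,0,35.3,0.8],[-0.007,0.139,0,0,0,35.3,0.8]]]' >/dev/null
python3 -m pendant '[[[0.066,0.108,0,0,0,36,0.8],[0.066,0.108,0,0,0,36,0.8],[0.066,0.108,0,0,0,36,0.8],[0.066,0.108,0,0,0,36,0.8],[0.066,0.108,0,0,0,36,0.8]]]' >/dev/null
python3 -m pendant '[[[0.028,0.022,0,0,0,27.5,0.8],[0.028,0.022,0,0,0,27.5,0.8],[0.028,0.022,0,0,0,27.5,0.8],[0.028,0.022,0,0,0,27.5,0.8],[0.028,0.022,0,0,0,27.5,0.8]]]'
python3 - <<'E'
from h import *
snap('wrist','w5')
E
```

```text
time_s: 9.6
tcp_pos: [0.5295, -0.2987, 0.3425]
eef_rot: [180.0, 0.0, -113.1]
contact_force: [-0.1, 0.1, 0.7]
gripper_width: 0.079
gripper_force: 0.0
```

View pics/w5.png

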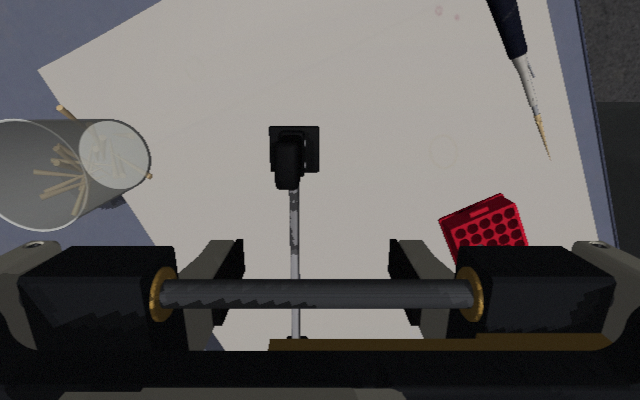

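The foot spans (269,126)–(319,172). The strip runs down from (294,190) to (296,335), nearly aligned with the tool.

Run:
```python
from h import *
f=lambda a,b,z:w('w5',a,b,z)[:2]
c=[f(*p,.006) for p in((269,126),(319,126),(319,172),(270,172))];print(np.mean(c,0),[np.linalg.norm(c[i]-c[i-1]).round(4) for i in range(4)])
a,b=f(296,333,.034),f(294.5,195,.034);d=a-b;print(a,b,np.degrees(np.arctan2(d[1],d[0])))
print('gripend',f(287,188,.096),f(287,140,.096))
x,y=np.mean(c,0)
D=np.array([np.cos(np.radians(66.3)),np.sin(np.radians(66.3))]);N=np.array([-D[1],D[0]])
print('foot along/lat',x*D[0]+y*D[1],np.mean(c,0)@N,'strip lat',a@N,b@N, 'gripend',f(287,188,.096)@D)
```

```text
[ 0.53552312 -0.33888813] [np.float64(0.0454), np.float64(0.0485), np.float64(0.0454), np.float64(0.0496)]
[ 0.61205309 -0.15978763] [ 0.54961781 -0.30265611] 66.39408100548114
gripend [ 0.54158602 -0.32446376] [ 0.52706085 -0.35619096]
foot along/lat -0.09505485337527647 -0.6265738157034004 strip lat -0.6246604072398888 -0.6249164236063729 gripend -0.07941003366559381
```

Run:
```python
from h import *
plan([(.5357,-.3345,.28,-113.6),(.5357,-.3345,.228,-113.6)])
```

```text
at [ 0.5294 -0.2988  0.3425] [ 179.99    0.   -113.11] t 9.65 w 0.0789 F [ 0.9 -0.4 -0.1]
[0.0303, -0.0198, 0.0625] turnz 0.49 rows 2.0
[0.0, 0.0, 0.052] turnz -0.0 rows 2.0
```

```bash
python3 -m pendant '[[[0.03,-0.02,0,0,0,0.5,0.6],[0.03,-0.02,0.04,0,0,0.5,0.6],[0.03,-0.02,0.075,0,0,0.5,0.6],[0.03,-0.02,0.112,0,0,0.5,0.6],[0.03,-0.02,0.112,0,0,0.5,0.6]]]'
python3 -m pendant '[[[0,0,0,0,0,0,-0.2],[0,0,0,0,0,0,-0.5],[0,0,0,0,0,0,-0.8],[0,0,0,0,0,0,-0.8],[0,0,0,0,0,0,-0.8]]]' 55
python3 -m pendant '[[[0,0,0,0,0,0,-0.8],[0,0,0,0,0,0,-0.8],[0,0,0,0,0,0,-0.8]]]' 55
python3 -m pendant '[[[0,0,-0.02,0,0,0,-0.8],[0,0,-0.04,0,0,0,-0.8],[0,0,-0.06,0,0,0,-0.8],[0,0,-0.06,0,0,0,-0.8]]]'
python3 - <<'E'
from h import *
s=r.get_state();print(s['moment'],s['contact_force']);plan([])
snap('side','s2');crop('s2',230,150,430,320,3,'c3')
E
```

```text
time_s: 10.15
tcp_pos: [0.5335, -0.334, 0.2255]
eef_rot: [179.5, -0.0, -113.8]
contact_force: [-0.5, 1.5, 0.3]
gripper_width: 0.0701
gripper_force: 0.0
time_s: 10.65
tcp_pos: [0.5356, -0.3351, 0.2318]
eef_rot: [-179.9, 0.0, -114.0]
contact_force: [0.4, 0.8, 0.2]
gripper_width: 0.0359
gripper_force: 0.0
time_s: 10.95
tcp_pos: [0.5354, -0.3351, 0.2309]
eef_rot: [-180.0, -0.0, -114.0]
contact_force: [-1.1, -0.8, 2.0]
gripper_width: 0.0179
gripper_force: 55.0
time_s: 11.35
tcp_pos: [0.5361, -0.3354, 0.2933]
eef_rot: [-179.8, 0.0, -114.0]
contact_force: [0.2, -0.2, -0.8]
gripper_width: 0.0178
gripper_force: 55.0
[-0.13468388 -0.0799312  -0.04073889] [ 0.20699042 -0.15839116 -0.83696024]
at [ 0.5361 -0.3354  0.2933] [-179.76    0.   -114.  ] t 11.35 w 0.0178 F [ 0.2 -0.2 -0.8]
```

View pics/c3.png

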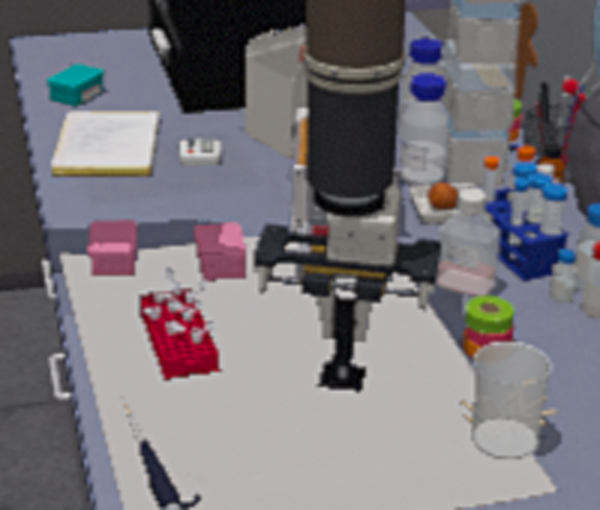

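The pusher is gripped and lifted, with the width reading 17.8 mm. I'll check for nose droop by lowering to about 6 mm above the bench and watching the force.

```bash
python3 -m pendant '[[[0,0,0.03,0,0,0,-0.8],[0,0,0.054,0,0,0,-0.8],[0,0,0.054,0,0,0,-0.8],[0,0,0.054,0,0,0,-0.8]]]'
python3 -c "
from h import *
s=r.get_state();print(s['moment'],s['contact_force'])"
python3 -m pendant '[[[0,0,0.003,0,0,0,-0.8],[0,0,0.003,0,0,0,-0.8]]]'
python3 -c "
from h import *
s=r.get_state();print(s['moment'],s['contact_force'])"
python3 -m pendant '[[[0,0,-0.03,0,0,0,-0.8],[0,0,-0.05,0,0,0,-0.8],[0,0,-0.05,0,0,0,-0.8]]]'
python3 - <<'E'
from h import *
s=r.get_state();print(s['moment'],s['contact_force'])
u=np.array([np.cos(np.radians(75.3)),np.sin(np.radians(75.3))]);o=np.array([.6568,.081])
g=lambda X:o+(X-.235)*u   # TCP xy for plate face at chamber X (pads at pusher x=+5)
print(g(-.165),g(-.14),g(.075))
plan([(*g(-.165),.29,-104.3)])
E
```

```text
time_s: 11.8
tcp_pos: [0.5351, -0.335, 0.2358]
eef_rot: [179.9, -0.0, -114.0]
contact_force: [-0.4, 0.1, -1.6]
gripper_width: 0.0177
gripper_force: 55.0
[-0.08815804  0.07875454  0.01672532] [-0.36070111  0.14864198 -1.57687955]
time_s: 12.0
tcp_pos: [0.5354, -0.3351, 0.234]
eef_rot: [-180.0, 0.0, -114.0]
contact_force: [-0.6, 0.0, -1.8]
gripper_width: 0.0176
gripper_force: 55.0
[-0.06030482  0.1622525   0.00717788] [-0.60232695  0.03078961 -1.82588212]
time_s: 12.3
tcp_pos: [0.5364, -0.3356, 0.2877]
eef_rot: [-179.6, 0.0, -114.0]
contact_force: [1.1, -0.1, -1.5]
gripper_width: 0.0178
gripper_force: 55.0
[-0.07693664 -0.06891346  0.01065902] [ 1.08410753 -0.07450011 -1.4610719 ]
[ 0.55529682 -0.3059071 ] [ 0.56164077 -0.28172541] [ 0.61619873 -0.07376284]
at [ 0.5364 -0.3356  0.2877] [-1.7963e+02  1.0000e-02 -1.1399e+02] t 12.3 w 0.0178 F [ 1.1 -0.1 -1.5]
[-0.0348, -0.0052, -0.0023] turnz -9.69 rows 2.0
```

```bash
python3 -m pendant '[[[-0.035,-0.005,0,0,0,-9.3,-0.8],[-0.035,-0.005,0,0,0,-9.3,-0.8],[-0.035,-0.005,0,0,0,-9.3,-0.8],[-0.035,-0.005,0,0,0,-9.3,-0.8]]]'
python3 -m pendant '[[[0,0,0.02,0,0,0,-0.8],[0,0,0.039,0,0,0,-0.8],[0,0,0.039,0,0,0,-0.8],[0,0,0.039,0,0,0,-0.8]]]'
python3 - <<'E'
from h import *
snap('wrist','w6')
u=np.array([np.cos(np.radians(75.3)),np.sin(np.radians(75.3))]);o=np.array([.6568,.081])
g=lambda X:o+(X-.235)*u
plan([(*g(-.165),.249,-104.7),(*g(-.12),.249,-104.7)])
E
```

```text
time_s: 12.7
tcp_pos: [0.5539, -0.3052, 0.2834]
eef_rot: [180.0, 0.0, -104.8]
contact_force: [-0.7, -1.1, -1.2]
gripper_width: 0.0182
gripper_force: 55.0
time_s: 13.1
tcp_pos: [0.554, -0.3056, 0.2446]
eef_rot: [179.9, -0.0, -104.8]
contact_force: [0.5, 0.1, -0.8]
gripper_width: 0.0174
gripper_force: 55.0
at [ 0.5543 -0.3057  0.2453] [-1.7997e+02 -2.0000e-02 -1.0476e+02] t 13.15 w 0.0178 F [ 0.4  0.6 -0.6]
[-0.0, -0.001, -0.0037] turnz -0.06 rows 1.0
[-0.045, 0.0, 0.0] turnz -0.0 rows 1.0
```

View pics/w6.png

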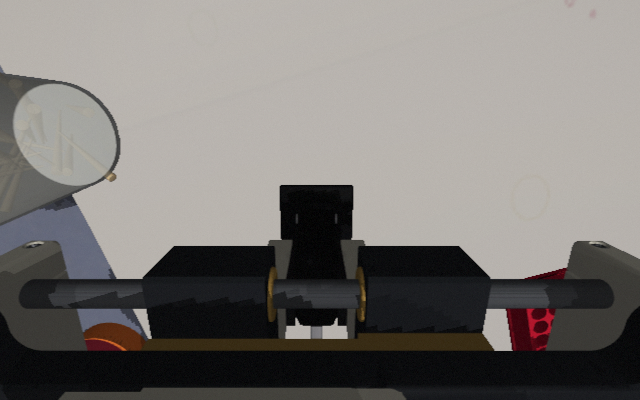

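The tool, grip and foot are aligned, with the foot at (280–352, 185). The underside is slightly low, so I'll raise it 5 mm. I'll then check the box and plate numerically from the top camera.

```bash
python3 -m pendant '[[[0,-0.001,-0.005,0,0,0,-0.8],[0,-0.001,-0.005,0,0,0,-0.8],[0,-0.001,-0.005,0,0,0,-0.8]]]'
python3 - <<'E'
from h import *
im=snap('top','t2').astype(int)
R,G,B=im[...,0],im[...,1],im[...,2]
u=np.array([np.cos(np.radians(75.3)),np.sin(np.radians(75.3))]);n=np.array([-u[1],u[0]]);o=np.array([.6568,.081])
def rep(m,z,name):
    P=np.array([w('t2',a,b,z)[:2] for b,a in np.argwhere(m)]);q=np.c_[(P-o)@u,(P-o)@n]
    return q
def sel(m,z,x0,x1,y):
    q=rep(m,z,'');q=q[(q[:,0]>x0)&(q[:,0]<x1)&(abs(q[:,1])<y)];print(len(q),q.min(0).round(4),q.max(0).round(4),q.mean(0).round(4))
sub=np.zeros(R.shape,bool);sub[150:230,320:420]=1
sel(sub&(R>1.7*G)&(R>50),.055,-.16,0,.08)
sel(sub&(R<75)&(G<75)&(B<80)&(R<1.4*G),.048,-.21,-.13,.06)
plan([])
E
```

```text
time_s: 13.45
tcp_pos: [0.5554, -0.3055, 0.2507]
eef_rot: [-179.9, 0.0, -104.7]
contact_force: [-0.2, 0.7, -1.9]
gripper_width: 0.0174
gripper_force: 55.0
151 [-0.1136 -0.0374] [-0.0751  0.0414] [-0.0899 -0.0003]
28 [-0.2003 -0.059 ] [-0.1686  0.0154] [-0.1871 -0.0287]
at [ 0.5552 -0.3054  0.2504] [-179.93    0.   -104.72] t 13.5 w 0.018 F [-0.4 -0.5 -1.5]
```

```bash
for i in 1; do python3 -m pendant '[[[-0.01,0,0,0,0,0,-0.8],[-0.02,0,0,0,0,0,-0.8],[-0.028,0,0,0,0,0,-0.8],[-0.034,0,0,0,0,0,-0.8],[-0.04,0,0,0,0,0,-0.8]]]'; done
python3 -m pendant '[[[-0.008,0,0,0,0,0,-0.8],[-0.016,0,0,0,0,0,-0.8],[-0.024,0,0,0,0,0,-0.8],[-0.032,0,0,0,0,0,-0.8],[-0.04,0,0,0,0,0,-0.8]]]'
python3 - <<'E'
from h import *
u=np.array([np.cos(np.radians(75.3)),np.sin(np.radians(75.3))]);n=np.array([-u[1],u[0]]);o=np.array([.6568,.081])
s=r.get_state();q=s['tcp_pos'][:2]-o;print('X',q@u+.235,'lat',q@n,s['tcp_pos'][2],s['moment'])
im=snap('top','t3').astype(int);R,G,B=im[...,0],im[...,1],im[...,2]
m=(R>1.7*G)&(R>50);m[:150]=0;m[230:]=0;m[:,:320]=0;m[:,420:]=0
P=np.array([w('t3',a,b,.055)[:2] for b,a in np.argwhere(m)])-o;q=np.c_[P@u,P@n];q=q[(q[:,0]>-.2)&(abs(q[:,1])<.08)];print(len(q),q.min(0),q.max(0))
E
```

```text
time_s: 14.0
tcp_pos: [0.5655, -0.2659, 0.2497]
eef_rot: [180.0, -0.0, -104.7]
contact_force: [0.5, -0.2, -1.6]
gripper_width: 0.018
gripper_force: 55.0
time_s: 14.5
tcp_pos: [0.5756, -0.2274, 0.2496]
eef_rot: [180.0, -0.0, -104.7]
contact_force: [-0.3, -1.3, -1.7]
gripper_width: 0.018
gripper_force: 55.0
X -0.08387385435737105 lat 0.0002730836180164092 0.24964569740323628 [-0.34328456  0.20935767 -0.04688971]
163 [-0.08014252 -0.03450131] [-0.02500063  0.04234289]
```

```bash
python3 -m pendant '[[[-0.008,0,0,0,0,0,-0.8],[-0.016,0,0,0,0,0,-0.8],[-0.024,0,0,0,0,0,-0.8],[-0.032,0,0,0,0,0,-0.8],[-0.04,0,0,0,0,0,-0.8]]]'
python3 -m pendant '[[[-0.008,0,0,0,0,0,-0.8],[-0.016,0,0,0,0,0,-0.8],[-0.024,0,0,0,0,0,-0.8],[-0.032,0,0,0,0,0,-0.8],[-0.04,0,0,0,0,0,-0.8]]]'
python3 -m pendant '[[[-0.008,0,0,0,0,0,-0.8],[-0.016,0,0,0,0,0,-0.8],[-0.024,0,0,0,0,0,-0.8],[-0.032,0,0,0,0,0,-0.8],[-0.04,0,0,0,0,0,-0.8]]]'
python3 - <<'E'
from h import *
u=np.array([np.cos(np.radians(75.3)),np.sin(np.radians(75.3))]);n=np.array([-u[1],u[0]]);o=np.array([.6568,.081])
s=r.get_state();q=s['tcp_pos'][:2]-o;print('X',q@u+.235,'lat',q@n,s['tcp_pos'][2],s['moment'])
E
```

```text
time_s: 15.05
tcp_pos: [0.5858, -0.1887, 0.2497]
eef_rot: [180.0, -0.0, -104.7]
contact_force: [0.1, -0.9, -1.4]
gripper_width: 0.0178
gripper_force: 55.0
time_s: 15.55
tcp_pos: [0.596, -0.15, 0.2496]
eef_rot: [180.0, -0.0, -104.7]
contact_force: [-0.0, -0.8, -2.1]
gripper_width: 0.0178
gripper_force: 55.0
time_s: 16.05
tcp_pos: [0.6061, -0.1113, 0.2497]
eef_rot: [180.0, -0.0, -104.7]
contact_force: [-0.1, -1.2, -0.8]
gripper_width: 0.0177
gripper_force: 55.0
X 0.03609790908454921 lat 0.00021078840030282588 0.24966258284764462 [-0.48618896  0.23345683 -0.03206011]
```

```bash
python3 -m pendant '[[[-0.008,0,0,0,0,0,-0.8],[-0.016,0,0,0,0,0,-0.8],[-0.024,0,0,0,0,0,-0.8],[-0.032,0,0,0,0,0,-0.8],[-0.038,0,0,0,0,0,-0.8]]]'
python3 -m pendant '[[[0,0,0,0,0,0,-0.8],[0,0,0,0,0,0,-0.8]]]'
python3 -m pendant '[[[0.01,0,0,0,0,0,-0.8],[0.025,0,0,0,0,0,-0.8],[0.04,0,0,0,0,0,-0.8],[0.06,0,0,0,0,0,-0.8],[0.08,0,0,0,0,0,-0.8]]]'
python3 -m pendant '[[[0.02,0,0,0,0,0,-0.8],[0.04,0,0,0,0,0,-0.8],[0.06,0,0,0,0,0,-0.8],[0.08,0,0,0,0,0,-0.8],[0.1,0,0,0,0,0,-0.8]]]'
python3 -m pendant '[[[0.025,0,0,0,0,0,-0.8],[0.05,0,0,0,0,0,-0.8],[0.075,0,0,0,0,0,-0.8],[0.1,0,0,0,0,0,-0.8],[0.115,0,0,0,0,0,-0.8]]]'
python3 - <<'E'
from h import *
u=np.array([np.cos(np.radians(75.3)),np.sin(np.radians(75.3))]);n=np.array([-u[1],u[0]]);o=np.array([.6568,.081])
s=r.get_state();q=s['tcp_pos'][:2]-o;print('X',q@u+.235,'lat',q@n,s['tcp_pos'][2],s['moment'],s['time_s'])
im=snap('top','t4').astype(int);R,G,B=im[...,0],im[...,1],im[...,2]
crop('t4',250,130,420,230,4,'c4')
h=cv2.cvtColor(cv2.imread('pics/t4.png'),cv2.COLOR_BGR2HSV)
g=cv2.cvtColor(cv2.imread('pics/t4.png'),cv2.COLOR_BGR2GRAY).astype(int)
# brightness along lane centre through the roof, z=.055 (box top), and laterally averaged
t0=cv2.cvtColor(cv2.imread('pics/top0.png'),cv2.COLOR_BGR2GRAY).astype(int)
for x in np.arange(-.06,.16,.01):
    v=[pix('t4',[*(o+x*u+y*n),.055]).round().astype(int) for y in(-.03,-.015,0,.015,.03)]
    print(round(x,3),np.mean([g[b,a] for a,b in v]).round(),np.mean([t0[b,a] for a,b in v]).round(), np.mean([im[b,a] for a,b in v],0).round())
E
```

```text
time_s: 16.55
tcp_pos: [0.6158, -0.0745, 0.2496]
eef_rot: [180.0, -0.0, -104.7]
contact_force: [-1.0, -1.1, -2.8]
gripper_width: 0.0178
gripper_force: 55.0
time_s: 16.75
tcp_pos: [0.6156, -0.075, 0.2496]
eef_rot: [180.0, 0.0, -104.7]
contact_force: [-1.1, 0.6, -2.6]
gripper_width: 0.0179
gripper_force: 55.0
time_s: 17.25
tcp_pos: [0.5946, -0.1546, 0.2498]
eef_rot: [-180.0, 0.0, -104.8]
contact_force: [1.0, 0.4, -2.0]
gripper_width: 0.0177
gripper_force: 55.0
time_s: 17.75
tcp_pos: [0.5688, -0.2515, 0.2498]
eef_rot: [-180.0, 0.0, -104.8]
contact_force: [0.7, 0.1, -1.2]
gripper_width: 0.0176
gripper_force: 55.0
time_s: 18.25
tcp_pos: [0.5391, -0.3633, 0.2497]
eef_rot: [-180.0, -0.0, -104.9]
contact_force: [-0.0, -0.7, -2.6]
gripper_width: 0.018
gripper_force: 55.0
X -0.224605658330567 lat 0.0010890815383381755 0.24971302557783617 [-0.06593361  0.13196484 -0.03767776] 18.25
-0.06 191.0 181.0 [194. 190. 191.]
-0.05 191.0 180.0 [194. 189. 192.]
-0.04 191.0 181.0 [193. 189. 191.]
-0.03 191.0 180.0 [193. 189. 191.]
-0.02 191.0 179.0 [194. 190. 192.]
-0.01 191.0 180.0 [194. 189. 190.]
0.0 162.0 153.0 [191. 155. 123.]
0.01 148.0 139.0 [187. 139.  90.]
0.02 149.0 140.0 [188. 140.  90.]
0.03 149.0 138.0 [188. 140.  91.]
0.04 149.0 139.0 [188. 140.  91.]
0.05 148.0 139.0 [188. 140.  90.]
0.06 148.0 139.0 [187. 140.  89.]
0.07 144.0 138.0 [184. 135.  85.]
0.08 128.0 137.0 [177. 116.  66.]
0.09 129.0 137.0 [177. 116.  68.]
0.1 128.0 138.0 [177. 115.  68.]
0.11 127.0 137.0 [176. 114.  67.]
0.12 139.0 138.0 [183. 129.  79.]
0.13 148.0 141.0 [189. 140.  89.]
0.14 141.0 135.0 [183. 131.  82.]
0.15 139.0 129.0 [179. 129.  79.]
```

The box shows inside at x ≈ 72 mm and beyond. Over x = 0–70 mm the picture matches the one taken at the start, so the flap hangs shut. Now I'll stand the pusher on the bench.

```bash
python3 -m pendant '[[[0,0,0.006,0,0,0,-0.8],[0,0,0.012,0,0,0,-0.8],[0,0,0.016,0,0,0,-0.8],[0,0,0.016,0,0,0,-0.8],[0,0,0.016,0,0,0,-0.8]]]'
python3 -m pendant '[[[0,0,0.002,0,0,0,-0.8],[0,0,0.003,0,0,0,-0.8],[0,0,0.003,0,0,0,-0.8]]]'
```

```text
time_s: 18.8
tcp_pos: [0.541, -0.3599, 0.2335]
eef_rot: [180.0, -0.0, -104.7]
contact_force: [-0.7, -0.3, -1.0]
gripper_width: 0.018
gripper_force: 55.0
time_s: 19.1
tcp_pos: [0.5408, -0.3604, 0.2309]
eef_rot: [-180.0, 0.0, -104.7]
contact_force: [-0.1, 0.8, 0.1]
gripper_width: 0.0177
gripper_force: 55.0
```

```bash
python3 -m pendant '[[[0,0,0.001,0,0,0,-0.8],[0,0,0.001,0,0,0,-0.8],[0,0,0.001,0,0,0,-0.6],[0,0,0.001,0,0,0,-0.4],[0,0,0.001,0,0,0,-0.1]]]'
python3 -m pendant '[[[0,0,0,0,0,0,0.2],[0,0,0,0,0,0,0.2],[0,0,0,0,0,0,0.2],[0,0,0,0,0,0,0.2]]]'
python3 -m pendant '[[[0,0,-0.03,0,0,0,0.2],[0,0,-0.07,0,0,0,0.2],[0,0,-0.11,0,0,0,0.2],[0,0,-0.15,0,0,0,0.2],[0,0,-0.15,0,0,0,0.2]]]'
python3 - <<'E'
from h import *
snap('wrist','w7');im=cv2.imread('pics/w7.png')
m=(im.max(2)<60).astype(np.uint8);m[240:]=0
n,l,st,ce=cv2.connectedComponentsWithStats(m);print([s.tolist() for s in st[1:] if s[4]>200])
t=np.array([.5409,-.3604]);d=np.array([np.cos(np.radians(75.3)),np.sin(np.radians(75.3))])
n_=np.array([-d[1],d[0]]);c=t-.005*d
print([pix('w7',[*(c+a*d+b*n_),.006]).round().tolist() for a in(-.023,.023) for b in(-.025,.025)],[pix('w7',[*(c+a*d),.096]).round().tolist() for a in(-.018,.018)])
E
```

```text
time_s: 19.6
tcp_pos: [0.5407, -0.3606, 0.2299]
eef_rot: [-180.0, -0.0, -104.7]
contact_force: [0.6, 0.1, -0.5]
gripper_width: 0.0289
gripper_force: 0.0
time_s: 20.0
tcp_pos: [0.5406, -0.3606, 0.2296]
eef_rot: [180.0, -0.0, -104.7]
contact_force: [1.0, -1.2, 1.5]
gripper_width: 0.0521
gripper_force: 0.0
time_s: 20.5
tcp_pos: [0.5418, -0.3613, 0.3866]
eef_rot: [-179.4, -0.1, -104.7]
contact_force: [0.7, 0.8, -0.3]
gripper_width: 0.0525
gripper_force: 0.0
[[575, 0, 65, 53, 969], [474, 26, 57, 123, 2970], [577, 36, 59, 100, 1236], [579, 151, 61, 89, 4369], [300, 153, 42, 61, 2005]]
[[298.0, 151.0], [342.0, 151.0], [299.0, 190.0], [341.0, 191.0]] [[321.0, 172.0], [321.0, 211.0]]
```

```bash
python3 -m pendant '[[[0,0,0,0,0,0,0.2],[0,0,0,0,0,0,0.2],[0,0,0,0,0,0,0.2]]]' >/dev/null; python3 -c "
from plant import r
print(r.close_job())"
```

```text
the job is handed in; nothing more can be done
None
```

The job is handed in at about 21 s. The slide box is fully inside the chamber, the flap reads shut in the top camera numbers, and the pusher is standing on the bench about 10 cm clear of the sill; I didn't view the final state by eye because the ten pictures were used up.

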